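Wedge a lino block tight in a carving board

TASK

Lock the grey lino block in the carving board so that I can cut it: stand the pale packing strip on edge in the long gap between the block and the tapered cleat and let go of it. Then take the wedge by its handle, set it flat on the board at the wide end of the gap that is left, thin end leading and straight face to the strip, and slide it towards the narrow end until it jams firmly between cleat and strip and the block is flush along the long fence. Finish still gripping the wedge and keeping it pushed home, as I start cutting while you hold it, and leave the two ink bottles and the ink roller alone.

Things in the scene. Friction and masses are not known exactly. Their poses are not given: they have to be found in the camera images.
- carving_board: Fixed plywood carving board, 225 (x) x 293 (y) x 12 mm, plain wood, friction about 0.6. Origin on the table; x points to the long fence (away from the robot at yaw 0), y along the fence to the end stop, z up. The plate spans x -112.5 to 112.5, y -180 to 113 mm, top at z = 12 mm. The plate is free of bars near its open -y end (x below 80, y -180 to -100). All 'board' coordinates are in this frame.
- fence: Long dark fence fixed to the board, 24 x 262 x 20 mm; its straight face towards the block runs along y at board x = +80 mm (from y -159 to +103). Origin: middle of its underside, at board x = +92, y = -28, z = 12 mm.
- end_stop: Dark bar fixed to the board at the +y end, 20 mm high; its face is at board y = +85 mm, from board x = -39 to +80 mm. Origin: middle of its underside.
- cleat: Dark tapered cleat fixed on the board's near (-x) side, 18 mm high, board y = -100 to +60 mm. Its sloping face is at board x = -61 mm + y/6: the gap to the block is wide at -y (x = -77.7 at y = -100) and narrow at +y (x = -51 at y = +60). Origin: the board's, raised 12 mm.
- block_center (a point): Centre of the loose lino block (grey, carved fern, on pale wood), 105 (x) x 148 (y) x 18 mm, 0.18 to 0.31 kg, flat on the board, axes as the board's. It starts 2 to 8 mm off the fence and off the end stop, askew up to 0.015 rad. Flush on the fence its centre is at board x = +27.5 mm. The gap to the fence is too narrow for the strip; its near face is 52.5 mm to -x.
- strip_center (a point): Centre of the loose pale packing strip, 12 (x) x 130 (y) x 32 mm (z), about 45 g, standing on edge on the table at the start; both ends and both faces are alike. In the gap it stands on the plate parallel to the block, centre near board y = +15 mm, its top 14 mm above block and cleat. It may be pushed against the block.
- wedge_center (a point): Half-way point (27 mm over the underside) of the loose wooden wedge, 55 to 90 g. Foot 100 mm long (local y -50 to +50), 18 mm high: straight +x face at local x = +12 mm, sloping -x face at local x = -12 mm + y/6: 32.3 mm thick at -y, 15.7 mm at the thin +y end. In the gap its axes match the board's.
- wedge: Underside of the wedge at mid length, 27 mm under wedge_center. Its handle: 16 mm thick (local x -8 to +8), 40 mm long (local y -20 to +20), 18 to 54 mm over the underside. Grip it across the thickness, fingertips at least 34 mm over the underside, clear of the strip's top (32 mm). With block and strip flush it jams near board x = -49, y = 0 mm, each 1 mm of slack adding 6 mm of slide.
- wedge_tip (a point): Middle of the wedge's thin end at half foot height: local x = +4 mm, y = +50 mm, 9 mm over the underside.
- lino_block: Centre of the lino block's underside, 9 mm under block_center.
- packing_strip: Centre of the strip's underside, 16 mm under strip_center.
- black_ink: Square black ink bottle, 46x46x62 mm, origin at the centre of its underside; leave it alone.
- blue_ink: Square blue ink bottle, 46x46x62 mm, origin at the centre of its underside; leave it alone.
- roller: Ink roller with wooden handle, 82x178x32 mm, lying, origin at the middle of its underside; leave it alone.

How it is judged:
By the outcome, as a careful person would: the job done as asked, in the order asked, and still so for the second after the job is handed in, while the arm keeps its last pose, push and grip.
It also fails if it takes over 72 s, if anything falls off the work surface, if the arm or the gripper's body presses on something with over 40 N, if the wrist force passes 120 N, or if a joint passes its speed limit or range.

ROBOT

A 7-joint arm with a two-finger parallel gripper is mounted at the origin on the work surface; the furniture and walls round the work are solid. World frame = base frame: x ahead of the robot, y to its left, z up, the work surface at z = 0. Lengths are in m, angles in rad, forces in N, time in s.
With the tool pointing down it reaches from about 0.425 to 1.025 m from the base axis. Payload 3.6 kg.
Tool frame: the origin (TCP) lies at the centre of the arm's flange, where the gripper is bolted on; the fingertips stand 173 mm ahead of it and the grasp point (between the pads) lies 155 mm ahead of it; z points along the fingers, y is the line along which they close (so a half turn about z gives the same grasp; the last joint's range is limited). The gripper opens to 85 mm and grips with 20 to 120 N. Pads are 22 mm wide; open, the fingers measure 114 mm over their backs; the gripper's body (76 mm by 85 mm) begins 54 mm behind the grasp point. The pads swing forward as they close: fully open they stand 13 mm farther back than shut.
Start: joints at [-1.264, 0.591, 0.048, 1.609, -0.033, 0.943, -0.034], TCP at [0.282, 0.668, 0.405] pointing down, gripper open.
Joint ranges: [-2.69, 2.69], [-0.47, 2.24], [-1.27, 1.36], [0.19, 2.51], [-1.53, 4.68], [0.08, 2.07], [-3.09, 3.09]. Speed limits (rad/s): [2.57, 2.57, 3.14, 3.14, 3.14, 3.14, 3.14].

INTERFACE

Orientations are given as a unit quaternion [w, x, y, z].
In Python, from rig import move_to, move_straight, movej, move_gripper, dwell, solve_ik, snapshot, MotionError, job_done, current_time_s, current_joint_positions, current_joint_velocities, current_tau, current_ee_pos, current_tool_rot, current_ft_force, current_torque, current_width, current_grip_force gives the robot as it stands. The module is installed in compiled form; this text tells all that it offers. Calls block until the motion is done:
- move_to(position, orientation): joint-space move of the TCP to a pose.
- move_straight(position, frame=None, max_speed=0.15): straight line of the TCP; frame=None keeps the orientation; max_speed is the mean speed in m/s.
- movej(angles): joint-space move.
- move_gripper(opening, grip_force=None): finger opening in m; grip_force is the grip in N (None keeps the last); returns when the fingers have stopped.
- dwell(seconds).
- solve_ik(position, orientation): joint angles nearest the present ones, or None.
- snapshot(name): name is "side" or "top" or "wrist"; returns a dict with "color" (384x512x3 uint8, blue, green, red), "range_z" (384x512 float32, m along the optical axis (not along the pixel's ray), 0 where there is no reading), "fov_y" (degrees; the focal length in pixels is half the picture's height over the tangent of half this angle, whatever the lens; pixels are square), "cx", "cy" (the principal point, pixels), "xyz" and "attitude" of the camera in the world. Camera axes: x right, y down, z forward; pixel columns grow to the right and rows downward; lengths in m; the calibration is good to about 2 mm. The wrist camera is an equidistant fisheye: a pixel r from the principal point sees the ray r / f radians off the axis. A picture is of the moment at which its call begins.
A pose or a line that the arm cannot do raises MotionError and nothing moves.
- job_done(): hands the job in; it is judged then, once.
Readings, each from a call of its own:
- current_time_s(): time.
- current_joint_positions(): joint angles.
- current_joint_velocities(): joint speeds.
- current_tau(): joint torques, N m.
- current_ee_pos(): TCP position.
- current_tool_rot(): TCP orientation.
- current_ft_force(): force on the tool from outside, world axes, zero at the start.
- current_torque(): the same for the moment, N m.
- current_width(): finger opening in m.
- current_grip_force(): force on a finger pad.
Only numpy, scipy, OpenCV 4.12 (cv2) and the standard library are available. Lean on these libraries where they do the work, as an engineer would, in place of code of your own. Each camera call takes 0.05 s, during which the arm holds its last target. There are 200 camera calls.

## Working session

There is one attempt and no reset: what is moved stays moved. The work goes in short steps, each a Python script; the robot and the scene stay as the last script left them, time stands still between calls to the robot, and variables do not carry over. Pictures are saved under pics/ and viewed, at most 10 in all, crops included, and the job is handed in when it is done.

```bash
mkdir -p pics; ls; cat > h.py <<'E'
import numpy as np, cv2
from scipy.spatial.transform import Rotation as R
from rig import *
def q2m(q): return R.from_quat(np.array(q)[[1,2,3,0]]).as_matrix()
def cammat(s):
    a=np.array(s["attitude"],float)
    return a if a.shape==(3,3) else q2m(a)
def cloud(s):
    "world xyz for each pixel (pinhole)"
    H,W=s["range_z"].shape; f=H/2/np.tan(np.radians(s["fov_y"])/2)
    v,u=np.mgrid[0:H,0:W]; z=s["range_z"]
    p=np.dstack([(u-s["cx"])/f*z,(v-s["cy"])/f*z,z])
    return p@cammat(s).T+np.array(s["xyz"])
E
python3 - <<'E'
from h import *
import pickle
for n in ("top","side"):
    s=snapshot(n); pickle.dump(s,open(n+".pkl","wb")); cv2.imwrite(f"pics/{n}1.png",cv2.resize(s["color"],None,fx=1.5,fy=1.5,interpolation=cv2.INTER_CUBIC))
    print(n,s["fov_y"],s["cx"],s["cy"],s["xyz"],s["attitude"])
print(current_time_s(),current_ee_pos(),current_tool_rot(),current_width(),current_ft_force())
E
```

```text
pics
top 42.39420752133809 260.660626760885 192.35079559046008 [ 0.36369108 -0.04654631  1.42996232] [ 0.05399872 -0.70518638  0.70543795 -0.04640691]
side 56.79847992827301 251.91579596269088 202.85260499977954 [ 0.17233412 -0.77876058  0.5181392 ] [-0.4906815   0.84139453 -0.19007595  0.12311802]
0.1 [0.28197918 0.66748844 0.40365258] [-1.54208250e-04  1.98507525e-01  9.80098832e-01 -1.00943181e-03] 0.08556508022049347 [-0.86622206 -0.07014282 -0.02255706]
```

View pics/top1.png

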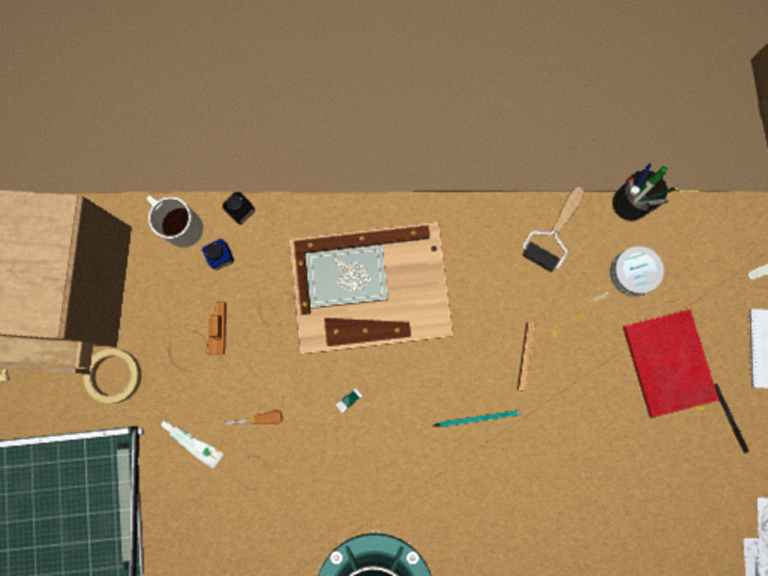

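View pics/side1.png

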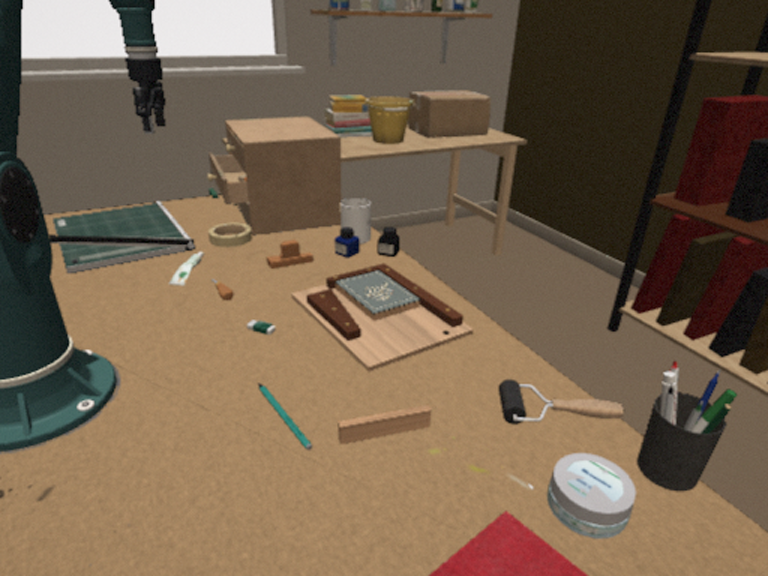

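The top view shows the board at about (372,290), with the block on it at (347,276). The strip is at (525,355) and the wedge at (217,328), thin end unclear. The inks are at (238,207) and (217,254), and the roller is at (550,235). The side view agrees. Next I'll get coarse world poses from the depth data.

```bash
python3 - <<'E'
from h import *
import pickle
s=pickle.load(open("top.pkl","rb")); P=cloud(s)
def at(u,v): 
    u,v=int(u/1.5),int(v/1.5); return np.median(P[v-1:v+2,u-1:u+2].reshape(-1,3),0).round(4)
for n,p in dict(stripA=(529,325),stripB=(522,386),strip=(525,355),wT=(223,306),wB=(215,350),wh=(214,328),wfoot=(222,345),block=(347,276),bcorn1=(436,224),bcorn2=(451,333),bcorn3=(302,351),bc4=(293,243),roller=(541,256),blue=(217,254)).items(): print(n,at(*p))
# segments by height in the windows
for n,(u0,u1,v0,v1),zlo,zhi in (("strip",(500,550,310,400),.018,.05),("wedge",(190,240,290,365),.008,.07),("handle",(190,240,290,365),.04,.07)):
    sub=P[int(v0/1.5):int(v1/1.5),int(u0/1.5):int(u1/1.5)].reshape(-1,3)
    q=sub[(sub[:,2]>zlo)&(sub[:,2]<zhi)]
    r=cv2.minAreaRect(q[:,:2].astype(np.float32)*1000); print(n,len(q),r,np.median(q[:,2]), q.mean(0))
w=snapshot("wrist"); print(w["fov_y"],w["cx"],w["cy"],w["xyz"],w["attitude"])
E=current_ee_pos();M=q2m(current_tool_rot()); print("cam in tool",M.T@(np.array(w["xyz"])-E), (M.T@cammat(w)).round(3))
E
```

```text
stripA [ 0.4965 -0.2901  0.0291]
stripB [ 0.3809 -0.276   0.0321]
strip [ 0.4395 -0.2826  0.029 ]
wT [0.5323 0.2927 0.0171]
wB [0.4488 0.3053 0.0189]
wh [0.4888 0.3004 0.0519]
wfoot [0.4577 0.291  0.0143]
block [0.5882 0.0535 0.0278]
bcorn1 [ 0.6949 -0.1172  0.0106]
bcorn2 [ 0.4809 -0.1442  0.0101]
bcorn3 [0.4463 0.1398 0.0104]
bc4 [0.6552 0.1606 0.013 ]
roller [ 0.6286 -0.3162  0.0311]
blue [0.6268 0.2975 0.0601]
strip 223 ((437.54632568359375, -284.99713134765625), (13.657827377319336, 130.10899353027344), 80.90835571289062) 0.030633200257645044 [ 0.43678755 -0.28427659  0.02996018]
wedge 343 ((492.71856689453125, 313.5514221191406), (99.50597381591797, 50.43640899658203), 0.6184048056602478) 0.019531953054305218 [0.48649134 0.2997319  0.02754242]
handle 100 ((492.17974853515625, 301.56915283203125), (17.339336395263672, 39.91598129272461), 89.30115509033203) 0.051304645044649044 [0.49149795 0.30069156 0.05072897]
65.70646984690485 259.6577965709158 189.47075536115793 [0.2145452  0.69652241 0.37133765] [0.12292526 0.82415221 0.54711263 0.07956304]
cam in tool [0.07348763 0.00049248 0.03245248] [[ 0.001 -0.957 -0.29 ]
 [ 1.     0.001 -0.001]
 [ 0.002 -0.29   0.957]]
```

```bash
cat >> h.py <<'E'
import pickle
def down(psi):
    "tool pointing down, tool x at world yaw psi (rad), tool y = (sin psi,-cos psi)"
    return [0.0,float(np.cos(psi/2)),float(np.sin(psi/2)),0.0]
def rays(s,uv):
    "unit rays in the world of wrist (fisheye) pixels"
    f=s["range_z"].shape[0]/2/np.tan(np.radians(s["fov_y"])/2)
    d=np.atleast_2d(np.array(uv,float))-[s["cx"],s["cy"]]; r=np.hypot(*d.T); t=r/f
    return np.c_[d/np.maximum(r,1e-9)[:,None]*np.sin(t)[:,None],np.cos(t)]
def on_plane(s,uv,z):
    w=rays(s,uv)@cammat(s).T; c=np.array(s["xyz"]); return c+w*((z-c[2])/w[:,2])[:,None]
def wcloud(s):
    H,W=s["range_z"].shape; v,u=np.mgrid[0:H,0:W]; c=rays(s,np.c_[u.ravel(),v.ravel()])
    p=c*(s["range_z"].ravel()/c[:,2])[:,None]
    return (p@cammat(s).T+np.array(s["xyz"])).reshape(H,W,3)
def wrist(name,scale=1.5):
    s=snapshot("wrist"); pickle.dump(s,open(name+".pkl","wb")); cv2.imwrite(f"pics/{name}.png",cv2.resize(s["color"],None,fx=scale,fy=scale,interpolation=cv2.INTER_CUBIC)); return s
def load(n): return pickle.load(open(n+".pkl","rb"))
E
python3 - <<'E'
from h import *
P=cloud(load("top")); print("cabinet top",np.percentile(P[120:260,0:90,2],[50,99]))
p=current_ee_pos()
move_straight([p[0],p[1],.52],max_speed=.3)
move_to([.565,.01,.42],down(np.radians(97))); print(current_time_s(),current_ee_pos(),current_joint_positions()); dwell(.3)
s=wrist("board1")
move_to([.437,-.284,.32],down(np.radians(172))); dwell(.3)
s=wrist("strip1"); print(current_time_s(),current_ee_pos(),current_joint_positions())
C=wcloud(s); m=(C[...,2]>.022)&(C[...,2]<.045)&(abs(C[...,0]-.437)<.085)&(abs(C[...,1]+.284)<.03); q=C[m]
print(len(q),cv2.minAreaRect(q[:,:2].astype(np.float32)*1000),np.percentile(q[:,2],[50,90]),q.mean(0))
E
```

```text
cabinet top [0.14535638 0.23600334]
3.2417 [0.56534033 0.01138191 0.41999641] [-0.49557883  0.41363201  0.53312018  1.97513307 -0.28260132  0.82496583
  0.31894351]
5.475 [ 0.43730799 -0.28360346  0.32006304] [ 0.37019127  0.46781747  0.15706566  2.13900568 -0.13690718  0.54373906
  2.05993819]
1805 ((438.5079040527344, -285.4693298339844), (12.223358154296875, 128.99269104003906), 80.76017761230469) [0.03032989 0.03121042] [ 0.43396808 -0.28474743  0.0303255 ]
```

```bash
python3 - <<'E'
import cv2
a=cv2.imread("pics/board1.png");b=cv2.imread("pics/strip1.png")
cv2.imwrite("pics/strip1c.png",b[:,:]); print(a.shape)
E
```

```text
(576, 768, 3)
```

View pics/board1.png

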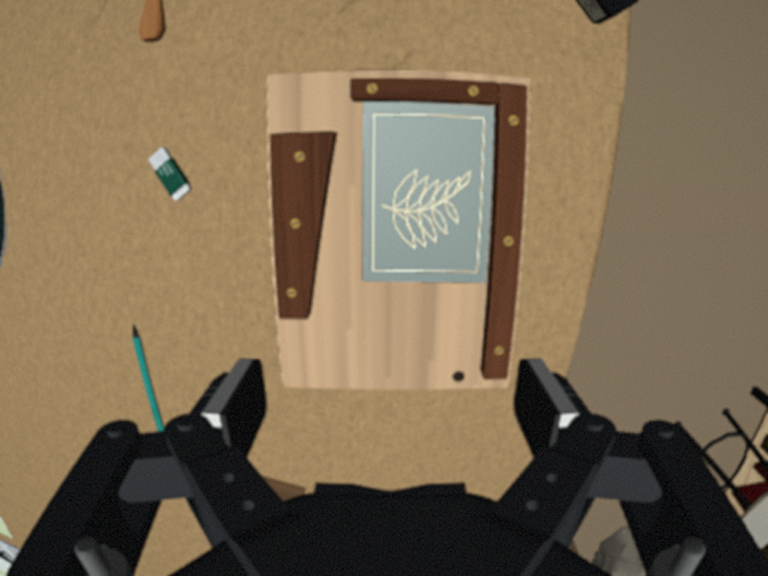

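View pics/strip1.png

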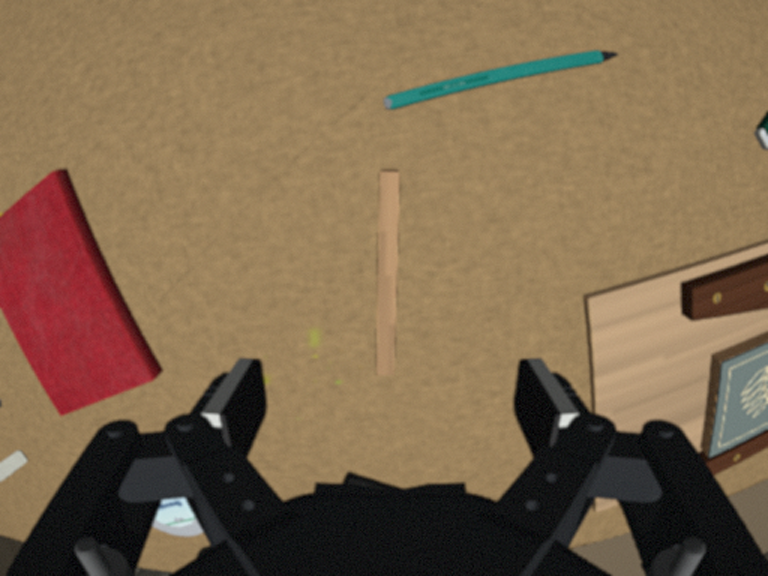

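board1 shows the cleat top corners at (336,132) and (308,318). The fence end is at (482,377), the end-stop corner at (351,100), and the block's near edge runs (364,101) to (362,282). In strip1 the strip's ends are at (390,171) and (386,374). Both depth views agree on the strip: (0.438,-0.285), −9.2°. Next I'll fit the board and pick up the strip.

```bash
python3 - <<'E'
from h import *
s=load("board1")
def px(l): return (np.array(l,float)+.5)/1.5-.5
obs=[((268,73),(-112.5,113,12)),((528,79),(112.5,113,12)),((508,386),(112.5,-180,12)),((284,388),(-112.5,-180,12)),
 ((336,132),(-51,60,30)),((308,318),(-77.7,-100,30)),((482,377),(80,-159,32)),((351,100),(-39,85,32))]
W=np.array([on_plane(s,px(u),m[2]/1000)[0] for u,m in obs])[:,:2]; B=np.array([m[:2] for _,m in obs])/1000
def fit(W,B):
    w=W-W.mean(0);b=B-B.mean(0); th=np.arctan2((b[:,0]*w[:,1]-b[:,1]*w[:,0]).sum(),(b*w).sum())
    Rm=np.array([[np.cos(th),-np.sin(th)],[np.sin(th),np.cos(th)]]); return th,Rm,W.mean(0)-Rm@B.mean(0)
th,Rm,t=fit(W,B); print("yaw",th,"t",t); print(((W-t)@Rm*1000-B*1000).round(1))
th2,Rm2,t2=fit(W[4:],B[4:]); print("bars only",th2,t2)
bl=[(364,101),(362,282),(490,282),(497,105)]
print("block",((on_plane(s,px(bl),.030)[:,:2]-t)@Rm*1000).round(1))
C=wcloud(s); 
for n,u in dict(plate=(400,330),block=(430,150),cleat=(300,190),fence=(506,200)).items():
    a,b=px(u).astype(int); print(n,C[b-2:b+3,a-2:a+3,2].mean().round(4))
E
python3 - <<'E'
from h import *
psi=np.radians(180-9.2); o=down(psi); c=np.array([.4382,-.2854])
move_gripper(.045,40)
move_to([*c,.173+.08],o)
# fingertips 20 mm over the table, on 12 mm of the strip's top
move_straight([*c,.173+.0205],max_speed=.1)
print("F",current_ft_force()); move_gripper(.0,40); print(current_width(),current_grip_force(),current_ft_force(),current_time_s())
E
```

```text
yaw 0.11833180481095197 t [0.56838367 0.04417329]
[[ 1.9 -0.1]
 [-2.6 -3. ]
 [-1.8  2.4]
 [ 1.9 -0.6]
 [ 1.1 -2. ]
 [-0.   1.3]
 [-1.7  3.5]
 [ 1.2 -1.5]]
bars only 0.11683554242730476 [0.56852431 0.04450492]
block [[-27.7  82.8]
 [-30.  -65.8]
 [ 78.5 -65.2]
 [ 78.3  82.7]]
plate 0.0106
block 0.0282
cleat 0.0289
fence 0.0305
F [-0.292524   -0.00299447  0.04563214]
0.010411182668268461 40.25265634059906 [0.05491561 0.71109542 6.98958188] 7.4583
```

```bash
cat >> h.py <<'E'
YAW=0.1180; T=np.array([.5684,.0443])
def bw(x,y): c,s_=np.cos(YAW),np.sin(YAW); return np.array([c*x-s_*y,s_*x+c*y])/1000+T
def wb(p): c,s_=np.cos(YAW),np.sin(YAW); d=(np.atleast_2d(p)[:,:2]-T)*1000; return np.c_[d@[c,s_],d@[-s_,c]]
PSI=np.pi/2
E
python3 - <<'E'
from h import *
p=current_ee_pos(); move_straight([p[0],p[1],.31],max_speed=.2); print(current_width(),current_ft_force())
o=down(YAW+PSI)
move_to([*bw(-40,12),.31],o); dwell(.2); wrist("place0")
move_straight([*bw(-40,12),.25],max_speed=.15); dwell(.3); s=wrist("place1"); print(current_time_s(),current_ee_pos(),current_width(),current_grip_force())
E
```

```text
0.010934516676248946 [ 0.22227759  0.04441538 -0.98660224]
10.7333 [0.52745812 0.05158665 0.25059965] 0.010708587211365438 39.459789991378784
```

View pics/place1.png

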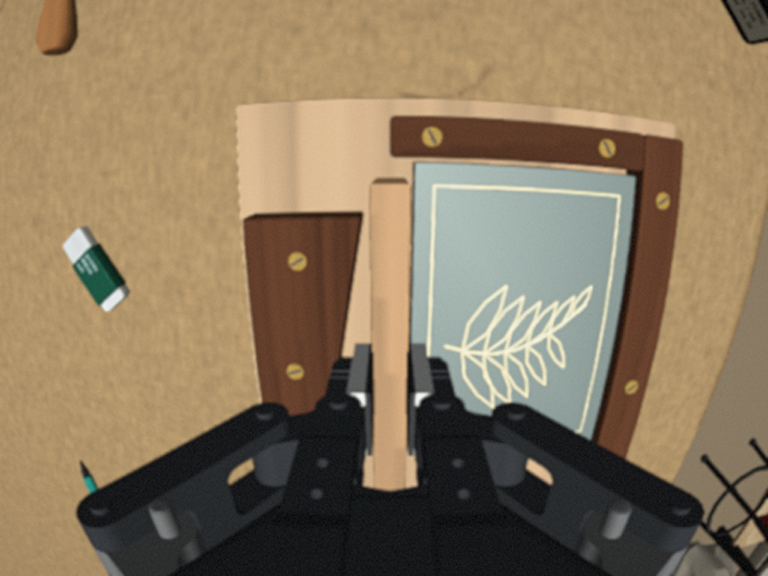

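place1 shows the held strip lined up over the gap, with its top end edge from (371,182) to (409,182). The cleat corner is at (361,213), the end-stop corner at (391,156), and the block's near edge runs (414,164) to (411,345).

```bash
python3 - <<'E'
from h import *
s=load("place1"); px=lambda l:(np.array(l,float)+.5)/1.5-.5
f=lambda l,z:wb(on_plane(s,px(l),z)).round(1)
print("cleat c (-51,60)",f([(361,213)],.030)); print("stop c (-39,85)",f([(391,156)],.032))
print("cleat far-left",f([(246,218)],.030)); print("fence inner",f([(636,174),(626,290)],.032))
print("block near",f([(414,164),(412,300)],.030))
print("block far corner",f([(632,174)],.030))
zt=current_ee_pos()[2]-.173+.0115; print("strip top",zt,f([(371,182),(409,182),(372,340),(409,340)],zt))
print("tcp",wb(current_ee_pos()), current_tool_rot())
C=wcloud(s)
a=[wb(C[v,u])[0].round(1).tolist()+[round(float(C[v,u,2]),4)] for u,v in ((255,130),(260,200),(280,150),(230,160),(300,95))]; print(a)
E
```

```text
cleat c (-51,60) [[-51.1  60.7]]
stop c (-39,85) [[-38.4  84.9]]
cleat far-left [[-102.2   59.5]]
fence inner [[74.4 82.7]
 [75.7 26.8]]
block near [[-28.8  81.6]
 [-28.9  21.7]]
block far corner [[73.3 82.5]]
strip top 0.08909965407925229 [[-44.3  77.8]
 [-33.4  77.8]
 [-44.5  28.5]
 [-32.8  28.5]]
tcp [[-39.79934411  12.05592029]] [3.66058864e-04 6.64132498e-01 7.47614644e-01 4.84703152e-04]
[[-41.0, 73.7, 0.0869], [-38.7, 41.2, 0.0871], [-25.7, 55.2, 0.0285], [-58.1, 48.8, 0.0298], [-13.9, 90.8, 0.0321]]
```

```bash
python3 - <<'E'
from h import *
ex=np.array([np.cos(YAW),np.sin(YAW)]); fb=lambda: (lambda f:(round(float(f[:2]@ex),2),round(float(f[:2]@[-ex[1],ex[0]]),2),round(float(f[2]),2)))(np.array(current_ft_force()))
p=wb(current_ee_pos())[0]; x,y=-40.,14.
move_straight([*bw(x,y),.225],max_speed=.1); f0=fb(); print(f0)
move_straight([*bw(x,y),.207],max_speed=.05); f1=fb(); print("down",f1)
while x<-28:
    x+=1; move_straight([*bw(x,y),.207],max_speed=.03); f=fb(); print(x,f,wb(current_ee_pos())[0].round(1))
    if abs(f[0]-f0[0])>7: break
z=.207
while z>.2035:
    z-=.0005; move_straight([*bw(x,y),z],max_speed=.02); f=fb()
    if f[2]-f1[2]>4: break
print("z",z,f,current_time_s()); wrist("placed0")
E
```

```text
(-0.16, -0.08, -0.53)
down (0.45, -0.46, -0.62)
-39.0 (0.31, -0.34, -0.43) [-38.9  14. ]
-38.0 (-0.39, -0.95, -0.86) [-37.9  14. ]
-37.0 (0.48, -0.3, -0.27) [-36.9  14. ]
-36.0 (0.18, -0.01, -0.53) [-36.  14.]
-35.0 (-1.0, 0.16, 0.84) [-35.3  13.9]
-34.0 (-0.93, -0.66, -0.6) [-34.2  14. ]
-33.0 (-1.7, 0.13, -0.59) [-32.9  14.1]
-32.0 (0.27, 1.25, -0.47) [-31.8  14.1]
-31.0 (-1.85, -0.95, 0.88) [-31.3  14. ]
-30.0 (-5.11, 1.09, 2.13) [-31.  14.]
-29.0 (-6.85, -0.17, 3.02) [-30.7  14. ]
-28.0 (-8.02, -0.03, 4.31) [-30.3  13.9]
z 0.2065 (-7.36, -0.13, 5.88) 14.8917
```

```bash
python3 - <<'E'
from h import *
ex=np.array([np.cos(YAW),np.sin(YAW)]); fb=lambda: (lambda f:(round(float(f[:2]@ex),2),round(float(f[:2]@[-ex[1],ex[0]]),2),round(float(f[2]),2)))(np.array(current_ft_force()))
x,y=-30.3,14.
move_straight([*bw(x,y),.2065],max_speed=.02); print(fb(),current_ee_pos()[2])
z=.2065
while z>.2035:
    z-=.0005; move_straight([*bw(x,y),z],max_speed=.02); f=fb(); print(round(z,4),f,round(current_ee_pos()[2],4))
    if f[2]>5: break
move_straight([*bw(x-.3,y),z],max_speed=.02)
move_gripper(.035); print(fb(),current_width())
p=current_ee_pos(); move_straight([p[0],p[1],p[2]+.03],max_speed=.05)
move_straight([*bw(-35,-20),.33],max_speed=.2); dwell(.2); s=wrist("placed1"); print(current_time_s())
C=wcloud(s); B=wb(C.reshape(-1,3)).reshape(384,512,2)
m=(C[...,2]>.037)&(C[...,2]<.05)&(abs(B[...,0]+33)<25)&(B[...,1]>-70)&(B[...,1]<100); q=B[m]
print(len(q),cv2.minAreaRect(q.astype(np.float32)),np.percentile(C[m][:,2],[10,50,90]))
E
```

```text
(-4.63, 0.04, 2.26) 0.20633785430381324
0.206 (-5.65, -0.24, 6.49) 0.2063
(1.27, 0.98, -0.29) 0.03496716438607125
17.725
2040 ((-31.225364685058594, 14.494670867919922), (11.984488487243652, 128.88783264160156), 0.023227160796523094) [0.04155124 0.04245111 0.04330606]
```

View pics/placed1.png

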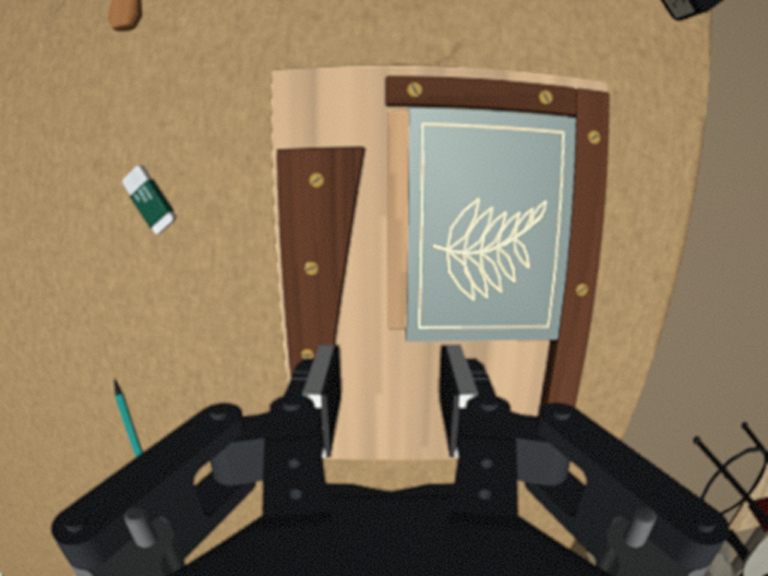

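placed1 shows the strip standing against the block at (398,220), both parallel to the fence, with the block's edge at (575,200) touching the fence. Depth puts the strip at board (-31.2,14.5), which is flush. Now the wedge.

```bash
python3 - <<'E'
from h import *
move_to([.485,.301,.33],down(0)); dwell(.3); s=wrist("wedge1"); print(current_time_s(),current_ee_pos(),current_joint_positions())
C=wcloud(s)
near=(abs(C[...,0]-.49)<.08)&(abs(C[...,1]-.30)<.05)
for lo,hi in ((.008,.03),(.045,.062)):
    m=near&(C[...,2]>lo)&(C[...,2]<hi); print(m.sum(),cv2.minAreaRect(C[m][:,:2].astype(np.float32)*1000),np.median(C[m][:,2]),C[m].mean(0))
# straight face (world -y side) of the foot
m=near&(C[...,2]>.012)&(C[...,2]<.03); q=C[m]; xs=np.arange(.45,.54,.008)
lo=[np.percentile(q[abs(q[:,0]-x)<.004][:,1],2) for x in xs]; hi=[np.percentile(q[abs(q[:,0]-x)<.004][:,1],98) for x in xs]
print("straight",np.polyfit(xs,lo,1),"sloped",np.polyfit(xs,hi,1),"ends",np.percentile(q[:,0],[.5,99.5]))
E
```

```text
19.65 [0.48520716 0.30056189 0.33009027] [-1.33346341  0.7960899   1.10948852  2.04870978 -0.9327117   0.92212357
 -1.26847932]
1517 ((493.2010803222656, 305.7928161621094), (31.831039428710938, 100.36923217773438), 89.92233276367188) 0.016432169695165644 [0.49065888 0.30233224 0.01670139]
831 ((493.27410888671875, 302.0049133300781), (40.323368072509766, 15.764690399169922), 0.2825794517993927) 0.052162856725739726 [0.4951421  0.30193983 0.05169828]
straight [0.00822607 0.28634985] sloped [-0.16729845  0.3961751 ] ends [0.44328481 0.54334031]
```

View pics/wedge1.png

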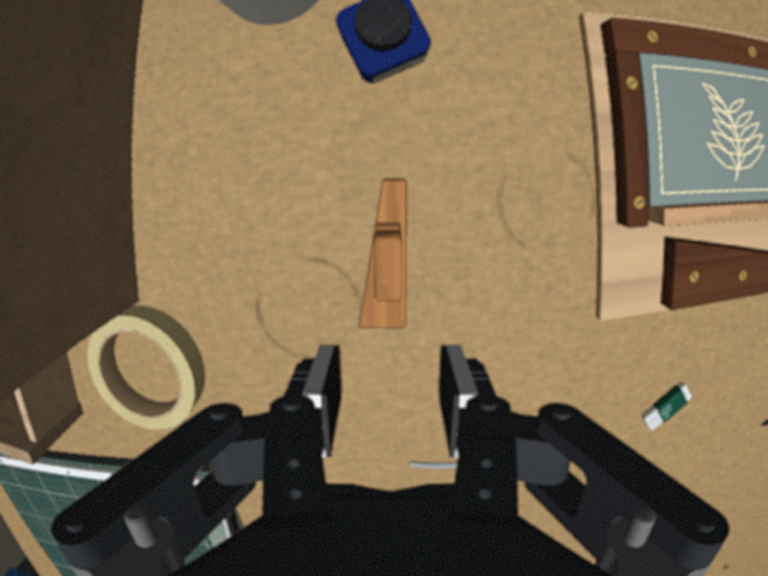

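wedge1 shows the wedge with its thin end at (395,180), its butt at (383,326), and its straight face along u=406 towards −y. Depth puts the centre at (0.4933,0.302), yaw about 0.2°−90°. Next I'll grip it, carry it over and set it down at the wide end.

```bash
python3 - <<'E'
from h import *
o=down(.004); c=[.4933,.302]
move_gripper(.045,100); move_to([*c,.26],o); move_straight([*c,.2095],max_speed=.08)
move_gripper(0,100); print(current_width(),current_grip_force(),current_ft_force(),current_time_s())
move_straight([*c,.31],max_speed=.2)
ex=np.array([np.cos(YAW),np.sin(YAW)]); fb=lambda: (lambda f:(round(float(f[:2]@ex),2),round(float(f[:2]@[-ex[1],ex[0]]),2),round(float(f[2]),2)))(np.array(current_ft_force()))
move_to([*bw(-52,-98),.31],down(YAW+PSI)); move_straight([*bw(-52,-98),.24],max_speed=.12); dwell(.2); s=wrist("wplace1"); print(fb(),current_ee_pos(),current_joint_positions(),current_time_s())
E
```

```text
0.013590268972322905 99.60529804229736 [-0.90010289  0.43280922  5.11652424] 21.4583
(-0.13, -0.49, -1.13) [ 0.52856439 -0.05911718  0.24064938] [-0.30272931  0.66209791  0.46141421  2.16497491 -0.67206911  0.45523474
  0.80916583] 24.8
```

View pics/wplace1.png

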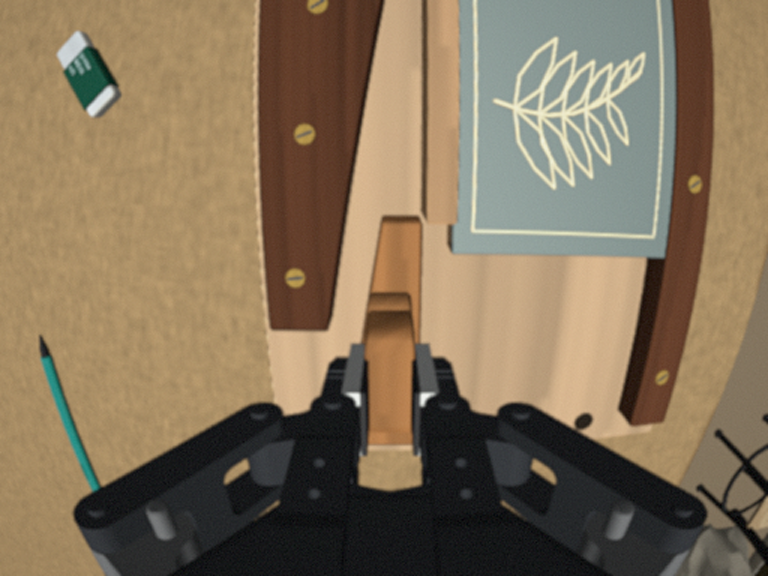

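wplace1 shows the wedge's thin end at (400,217) with its straight face at u≈420, parallel to the strip's near face at u≈424. It's clear of the cleat, so I'll lower it and slide.

```bash
cat >> h.py <<'E'
ex=np.array([np.cos(YAW),np.sin(YAW)])
def fb(): f=np.array(current_ft_force()); return float(f[:2]@ex),float(f[:2]@[-ex[1],ex[0]]),float(f[2])
def st(): return np.round(fb(),1),wb(current_ee_pos())[0].round(1),round(float(current_ee_pos()[2]),4)
E
python3 - <<'E'
from h import *
x,y=-52,-98; z=.2235; move_straight([*bw(x,y),z],max_speed=.06); f0=fb()[2]
while z>.218:
    z-=.0005; move_straight([*bw(x,y),z],max_speed=.02)
    if fb()[2]-f0>3: break
print("down",z,st())
move_straight([*bw(-51,-55),z],max_speed=.06); print(st())
y=-55; x=-51
while y<15:
    y+=3; x=min(-49.6,x+.1); move_straight([*bw(x,y),z],max_speed=.05); s_=st(); print(x,y,*s_)
    if s_[0][1]<-12 or abs(s_[0][0])>15: break
print(current_time_s(),current_width())
E
```

```text
down 0.2215 (array([-1.6,  1. ,  7. ]), array([-52. , -98.1]), 0.2222)
(array([ 0.1, -2.1,  6.4]), array([-50.3, -55.2]), 0.2221)
-50.9 -52 [-0.3 -3.5  6.3] [-50.3 -52.5] 0.2221
-50.8 -49 [ 0.9 -3.   7. ] [-50.3 -49.7] 0.2221
-50.699999999999996 -46 [ 0.1 -3.4  6.9] [-50.3 -46.8] 0.2221
-50.599999999999994 -43 [-0.7 -3.5  7.5] [-50.3 -43.9] 0.2221
-50.49999999999999 -40 [-0.3 -4.5  7.1] [-50.3 -40.9] 0.2221
-50.39999999999999 -37 [-1.5 -4.2  8.9] [-50.2 -38. ] 0.2221
-50.29999999999999 -34 [-1.6 -3.6  8.5] [-50.2 -35.1] 0.2221
-50.19999999999999 -31 [-0.2 -5.5  8.8] [-50.2 -32.2] 0.2221
-50.09999999999999 -28 [-1.3 -5.3  7.5] [-50.2 -29.2] 0.2221
-49.999999999999986 -25 [-1.8 -5.5  8.3] [-50.1 -26.3] 0.2221
-49.899999999999984 -22 [-1.8 -5.4  8.7] [-50.1 -23.4] 0.2221
-49.79999999999998 -19 [-1.5 -5.1  8.2] [-50.1 -20.4] 0.2221
-49.69999999999998 -16 [-1.6 -5.7  8.9] [-50.  -17.5] 0.2221
-49.6 -13 [-2.1 -5.9  7.9] [-50.  -14.6] 0.2221
-49.6 -10 [-0.7 -5.6  8.9] [-50.  -11.6] 0.2221
-49.6 -7 [-2.  -5.1  8.8] [-50.   -8.6] 0.2221
-49.6 -4 [-1.5 -5.2  9. ] [-50.   -5.6] 0.2221
-49.6 -1 [-1.8 -5.7  8.6] [-50.   -2.6] 0.2221
-49.6 2 [-2.5 -6.6  8.1] [-49.9   0.2] 0.2221
-49.6 5 [-1.4 -9.5  8.2] [-49.9   2.3] 0.2221
-49.6 8 [ -1.1 -12.4   6.4] [-50.1   3.3] 0.2222
32.3417 0.013545688506225074
```

```bash
python3 - <<'E'
from h import *
z=.2215; x=-49.6; y=8
while y<26:
    y+=1.5; move_straight([*bw(x,y),z],max_speed=.05); s_=st(); print(y,*s_)
    if s_[0][1]<-34 : break
dwell(1.0); print("hold",*st(),current_width(),current_grip_force(),current_time_s()); s=wrist("end1"); t=snapshot("top"); pickle.dump(t,open("topend.pkl","wb"))
cv2.imwrite("pics/topend.png",cv2.resize(t["color"][130:250,180:320],None,fx=5,fy=5,interpolation=cv2.INTER_CUBIC))
E
```

```text
9.5 [ -2.  -15.5   6. ] [-50.2   3.7] 0.2222
11.0 [ -2.1 -17.5   5.8] [-50.3   4.2] 0.2222
12.5 [ -1.6 -19.8   4.6] [-50.4   4.6] 0.2223
14.0 [ -2.2 -22.3   4.5] [-50.5   5. ] 0.2223
15.5 [ -2.3 -24.1   3.7] [-50.6   5.4] 0.2223
17.0 [ -1.7 -28.4   2.3] [-50.7   5.8] 0.2223
18.5 [ -2.3 -30.1   2.2] [-50.8   6.2] 0.2224
20.0 [ -2.9 -31.1   2.6] [-50.8   6.6] 0.2224
21.5 [ -3.2 -34.    1.7] [-50.9   7.1] 0.2224
23.0 [ -2.7 -38.2   1.1] [-51.    7.5] 0.2225
hold [ -2.7 -36.3   0.9] [-51.    7.5] 0.2225 0.013917014603342383 99.85371708869934 35.8417
```

View pics/end1.png

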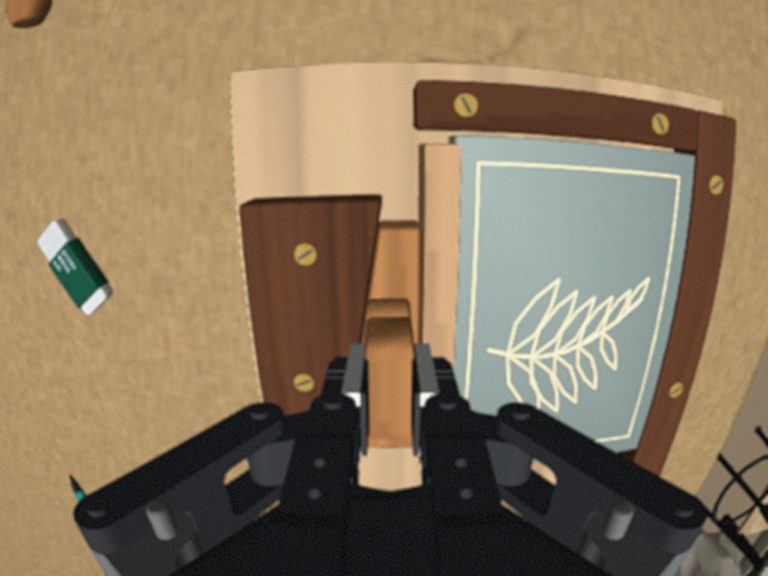

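end1 shows the wedge's foot filling the space between the cleat face at (380,200) and the strip at (420,225), thin end at (398,222), with the block's edge on the fence at (690,170). A quick check of the numbers before hand-in.

```bash
python3 - <<'E'
from h import *
s=load("end1"); px=lambda l:(np.array(l,float)+.5)/1.5-.5
f=lambda l,z:wb(on_plane(s,px(l),z)).round(1).tolist()
print("cleat c",f([(381,197)],.030),"stop c",f([(416,127)],.032))
print("wedge thin end L/R",f([(378,222),(419,222)],.030))
print("strip top corners",f([(420,145),(462,145),(420,330)],.044))
print("block near",f([(456,137)],.030),"far",f([(692,155),(637,450)],.030),"fence",f([(693,155)],.032))
print("handle",f([(366,320),(412,320),(368,445),(410,445)],.066),"tool yaw",2*np.arctan2(current_tool_rot()[2],current_tool_rot()[1])-YAW-np.pi/2)
C=wcloud(s); B=wb(C.reshape(-1,3)).reshape(384,512,2)
m=(C[...,2]>.037)&(C[...,2]<.048)&(abs(B[...,0]+31)<10)&(B[...,1]>25)&(B[...,1]<100); q=B[m]; print("strip",cv2.minAreaRect(q.astype(np.float32)),np.percentile(q[:,0],[2,98]))
p=snapshot("side"); cv2.imwrite("pics/sideend.png",cv2.resize(p["color"][150:260,180:330],None,fx=5,fy=5,interpolation=cv2.INTER_CUBIC)); print(st(),current_time_s())
E
```

```text
cleat c [[-51.3, 60.3]] stop c [[-39.0, 85.1]]
wedge thin end L/R [[-52.5, 51.2], [-37.8, 51.1]]
strip top corners [[-38.5, 78.9], [-24.9, 79.1], [-38.0, 15.0]]
block near [[-24.7, 81.8]] far [[77.0, 82.5], [79.5, -65.1]] fence [[76.0, 82.5]]
handle [[-55.9, 28.6], [-42.2, 28.4], [-56.8, -18.8], [-42.2, -19.1]] tool yaw -0.010405642060408837
strip ((-31.003856658935547, 52.17201232910156), (12.39466667175293, 54.302616119384766), 0.05522904545068741) [-36.97430309 -25.32394849]
(array([ -3.1, -36.9,   1. ]), array([-51. ,   7.5]), 0.2225) 35.9917
```

View pics/sideend.png

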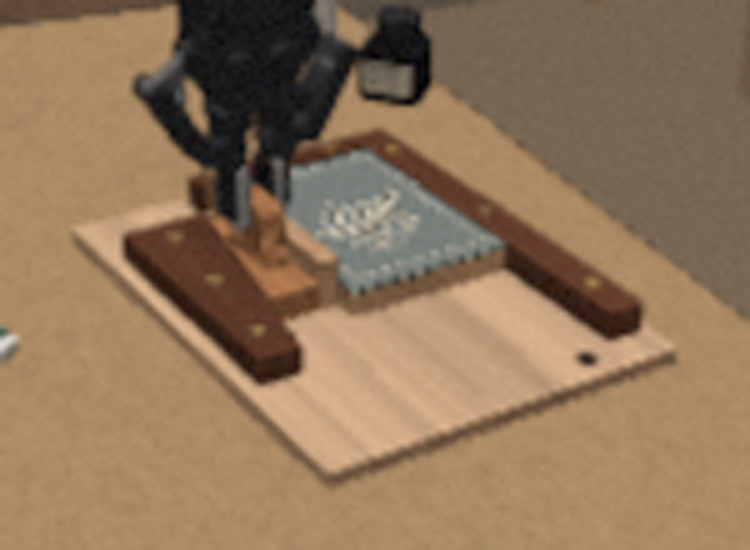

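```bash
python3 -c "
from h import *
print(job_done(),st(),current_time_s())"
```

```text
the job is handed in; nothing more can be done
the job is handed in; nothing more can be done
```

The block is locked and the job is handed in: the strip stands on edge against the block, the block is flush along the fence, and the wedge is jammed at about board y = +1 mm, still gripped and pushed home with about 36 N at around 36 s of the 72 s limit.

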